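Lay the seed jar in the tipping stand and point it at the loaf

TASK

First turn the empty tipping stand (it has a red handle) until it faces the wooden board squarely. Then move the white seed jar, kept upright, off the board and onto the stand's foot plate, right back into the green V, and gently tip stand and jar over to the stop so that the jar lies on its side in the cradle. Leave the stand turned so that the jar's lid points at the middle of the oval basket with the loaf in it, and leave everything else on the table where it is.

Things in the scene. Friction and masses are not known exactly. Their poses are not given: they have to be found in the camera images.
- jar: The seed jar: white ceramic with a blue band and a brown cork lid, starts standing upright on the wooden board. Body 84 across and 88 high, a short shoulder up to 100, then the lid 72 across up to 125 (total height 125); 0.3 to 0.65 kg. Origin: centre of its underside; z runs up its axis to the lid.
- station: Fixed wooden loading board with the tipping stand at its end, one unit. Origin: on the table, on the stand's vertical swivel axis. The board (130 wide along y, top 40 above the table) spans x = -290 to -100; +x points from board to stand. Stand: turntable disc 132 across; two aluminium cheeks 60 either side (40 long, 70 high) carry the tilt axis, which crosses the swivel axis 54 above the table.
- swivel (a joint): Turn of the whole stand about its vertical axis, rad, positive counterclockwise seen from above, -1.35 to 1.35. At 0 the open front of the cradle faces squarely to the board and the foot plate lies beside the board's end (7 mm gap, 1 mm lower). Stiff: it stays where it is left (about 0.25 N m).
- tilt (a joint): Tilt of the cradle about its level axis (the stand's own y), rad. 0: foot plate level, V back upright. Grows as the back leans away from the board, to the stop at 1.571, where the jar in it lies on its side. Damped, little friction: pushing the upper part of a jar standing in it tips it; loaded, it balances near 0.8 and beyond that sinks slowly to the stop by itself.
- turntable (a point): Centre of the stand's turntable top, on the swivel axis, 19 above the table. Turns with the stand: its x is where the lid of the laid jar points; y to the left of that; z up.
- handle (a point): Top part of the stand's swivel handle, an upright post with a red grip (20 across, from 72 to 102 above the table; steel post 14 across below). The point is on its axis, 90 above the table. It stands 115 from the swivel axis, on the turntable's -y side, and turns with the stand.
- seat (a point): Middle of the cradle's steel foot plate (94 x 94), on its top face, 50 to the board side of the tilt axis: where the middle of the jar's underside sits when the jar touches both wings of the upright green V back (100 high, wings 90 degrees apart). Turns and tilts with the cradle; z runs along the V back (up when the tilt is 0).
- loaf_basket: Oval woven basket with a brown loaf in it, 184 x 140, rim 62 high, loaf top about 97 high; fixed. Origin: centre of its underside.
- empty_basket: Round straw basket, empty, 170 across, 60 high; fixed. Origin: centre of its underside.
- scraper: Bystander: flat blue plastic dough scraper, 120 x 95 x 5. Origin: centre of its underside.
- loaf: Bystander: round floured loaf lying on the table, 156 across, 58 high. Origin: centre of its underside.
- cutter: Bystander: steel ring cutter, 80 across, 35 high. Origin: centre of its underside.
- pin: Bystander: rolling pin lying on the table, 48 thick, 290 long over its handles (along its x). Origin: centre of its underside.
- brush: Bystander: pastry brush lying flat, 180 long. Origin: centre of its underside.
- mug: Bystander: blue mug, 76 across, 85 high. Origin: centre of its underside.
There are look-alikes about, which are no part of the job. Of the things shaped like the loaf_basket, the brown one is meant.

How it is judged:
On the way, in this order (a step that is already met when the one before it is completed fails the run):
1. the stand is turned to face the board squarely (swivel within 0.12 rad of 0) (value of joint swivel between -0.12 and 0.12 rad), for 0.2 s.
2. the jar stands upright on the foot plate, back in the V (within 15 mm of the seat), cradle not yet tilted (distance between jar and seat below 0.015 m and angle between jar's own z axis and vertical below 0.12 rad and value of joint tilt below 0.15 rad), for 0.2 s.
3. the cradle is tipped to its stop and the jar lies on its side in it (value of joint tilt above 1.45 rad and distance between jar and seat below 0.015 m and angle between the z axis of jar and the x axis of turntable, either way round below 0.14 rad), for 0.2 s.
At the end, for the whole second after the job is handed in: The cradle is tilted past 1.45 rad, the jar lies in it (underside centre within 15 mm of the seat, axis within 0.14 rad of the stand's direction), the line along which the lid points passes within 40 mm of the centre of the oval basket with the loaf, on the lid's side, and the jar is at rest (all of step 3 and y of loaf_basket in the frame of turntable between -0.04 and 0.04 m and x of loaf_basket in the frame of turntable above 0.1 m and linear speed of jar below 0.02 m/s and angular speed of jar below 0.2 rad/s); the robot touches nothing.
It fails at once if the jar is tipped by more than 0.4 rad outside the tilting cradle, or falls ((angle between jar's own z axis and vertical above 0.4 rad and value of joint tilt below 0.1 rad) or height (world z) of jar below 0.02 m).
It fails at once if the cradle is slammed over (faster than 4 rad/s) (velocity of joint tilt above 4 rad/s).
It fails at once if something else on the table is moved by more than 30 mm (distance of any of scraper, loaf, cutter, pin, brush, mug from where it was at the start of the episode above 0.03 m).
It also fails if it takes over 72 s, if anything falls off the work surface, if the arm or the gripper's body presses on something with over 40 N, if the wrist force passes 120 N, or if a joint passes its speed limit or range.

ROBOT

A 6-joint arm with a two-finger parallel gripper is mounted at the origin on the work surface. World frame = base frame: x ahead of the robot, y to its left, z up, the work surface at z = 0. Lengths are in m, angles in rad, forces in N, time in s.
With the tool pointing down it reaches from about 0.375 to 0.9 m from the base axis. Payload 3.1 kg.
Tool frame: the origin (TCP) lies midway between the tips of the shut fingers; the grasp point (between the pads) lies manip.hold_point_z behind it (manip.hold_point_z is the distance from the TCP to the grasp point, in m); z points along the fingers, y is the direction in which the jaws open and shut (so a half turn about z gives the same grasp; the last joint's range is limited). The gripper opens to 85 mm and grips with 20 to 120 N. Pads are 22 mm wide; open, the fingers measure 114 mm over their backs; the gripper's body (76 mm by 85 mm) begins 54 mm behind the grasp point. The pads swing forward as they close: fully open they stand 13 mm farther back than shut.
Start: joints at [-1.502, 0.527, 1.433, -0, 1.181, -0.178], TCP at [0.153, -0.606, 0.231] pointing down, gripper open.
Joint ranges: [-3.08, 3.08], [-0.75, 2.2], [0.22, 2.44], [-1.43, 4.57], [0, 2.65], [-2.85, 2.85]. Speed limits (rad/s): [2.79, 2.79, 3.14, 3.14, 3.14, 3.14].

INTERFACE

Orientations are given as a unit quaternion [x, y, z, w].
In Python, from station import manip, snapshot, workorder, models gives the robot as it stands.
- The arm moves only by the tool jog_arm, never from a script. Its argument "commands" is a list of rows, each a list of 5 numbers: the opening in per cent of the stroke, from 0 (shut) to 100 (fully open), then the shift along the world's x, y, z in cm, then the turn about the world's z in rad. A call has 1 to 8 rows; each row shifts and turns the pose as measured when the row begins; what a row does not reach is not made up. A row lasts 1/12 s, in which the tool goes at most 41.7 mm and 7.16 degrees, less where a joint would pass 70% of its speed; a pose out of reach is approached as far as the arm can. A call with a gripper value outside its range is refused whole. The fingers move at their own pace and stop on an object; "squeeze" is the grip in N (left out, the last holds). Time passes only in rows, so rows that do not move let the fingers close. It gives the time, the measured TCP pose, the force and the opening at its end, in the units of the state.
- manip.sense(): the state, without advancing time (a new reading comes with each control period).
- snapshot(name): name is "scene" or "top" or "wrist"; returns a dict with "image" (384x512x3 uint8, red, green, blue), "intrinsics" (3x3 intrinsics, pixels), "extrinsics" (4x4, takes a point from camera to world coordinates); the wrist camera has in their place "hand_eye" (4x4, takes a point from camera to tool coordinates, whose origin is the TCP and whose axes are the flange's). Camera axes: x right, y down, z forward; pixel columns grow to the right and rows downward; lengths in m; the calibration is good to about 2 mm. A picture is of the moment at which its call begins: read the wrist's pose just before it. There is no depth.
- workorder.sign_off(): hands the job in, once; it reports no verdict.
Trained networks look in a picture, given as the dict that the camera call returned (one of the last four; its "shot" number tells which), for a name from the list of things; names that differ only in an ending like _2 or _b are one class to them, and where a whole thing is asked for, a point or a joint stands for the part that bears it (a point fixed in the world has none). Each returns a list of dicts, best first, with "score" (0 to 1); they miss things now and then, are a little off and sometimes report something else, mostly with a low value. They report only what shows in the picture. A call takes as long as a camera call. They do not tell look-alikes from the thing itself.
- models.find_in(picture, name): "centre" ([x, y, z] in m, in world coordinates, good to about 4 mm: the middle of the surface that is visible of it).
- models.pinpoint(picture, name): "centre" ([x, y, z] in m, in world coordinates, good to about 4 mm: a listed point, or the origin of a listed thing).
The state is a dict: "t": time; "q": joint angles; "qd": joint speeds; "tau": joint torques, N m; "tcp_pos": TCP position; "tool_rot": TCP orientation; "force": force on the tool from outside, world axes, zero at the start; "ft_torque": the same for the moment, N m; "finger_gap": opening from 0.0 (shut) to 1.0 (fully open).
Only numpy, scipy, OpenCV 4.12 (cv2) and the standard library are available. Lean on these libraries where they do the work, as an engineer would, in place of code of your own. Each camera call takes 0.05 s, during which the arm holds its last target. There are 200 camera calls.

## Working session

There is one attempt and no reset: what is moved stays moved. The work goes in short steps, Python scripts to look and compute and a tool call to move; the robot and the scene stay as the last step left them, time stands still between calls to the robot, and variables do not carry over. Pictures are saved under pics/ and viewed, about 8 in all and at most 12, crops included, and the job is handed in when it is done.

Besides the shell and the picture viewer there is one more tool, called after ">>>" in YAML: its name, and indented under it one key for each argument. jog_arm: Moves the arm, as the interface text tells. Its arguments: {"type":"object","properties":{"commands":{"type":"array","items":{"type":"array","items":{"type":"number"}}},"squeeze":{"type":"number"}},"required":["commands"]}

```bash
mkdir -p pics; cat > h.py <<'E'
import numpy as np, cv2
from station import manip, snapshot, workorder, models
def save(p,n): cv2.imwrite('pics/'+n, cv2.cvtColor(p['image'],cv2.COLOR_RGB2BGR))
def uv(p,X):
    T=np.linalg.inv(np.array(p['extrinsics'])); c=T[:3,:3]@np.array(X)+T[:3,3]; q=np.array(p['intrinsics'])@c; return (q[:2]/q[2]).round().astype(int).tolist()
E
python3 - <<'E'
from h import *
s=snapshot('scene'); t=snapshot('top'); 
cv2.imwrite('pics/a.png',cv2.cvtColor(np.vstack([s['image'],t['image']])[:, :],cv2.COLOR_RGB2BGR))
save(s,'s.png');save(t,'t.png')
for n in ['jar','station','handle','turntable','seat','loaf_basket','empty_basket','loaf','mug','scraper','cutter','pin','brush']:
  for c,p in (('s',s),('t',t)):
    for r in models.pinpoint(p,n)[:3]: print(n,c,np.round(r['centre'],3),round(r['score'],2),uv(p,r['centre']))
print(manip.hold_point_z, manip.sense()['tool_rot'])
E
```

```text
jar s [ 0.47  -0.101  0.044] 0.73 [214, 203]
jar s [ 0.384  0.362 -0.004] 0.16 [307, 139]
jar t [ 0.468 -0.1    0.038] 0.88 [289, 207]
jar t [ 0.756  0.225 -0.001] 0.6 [209, 139]
jar t [0.529 0.045 0.037] 0.21 [252, 192]
station s [0.492 0.08  0.001] 0.92 [263, 190]
station t [0.492 0.084 0.001] 0.61 [242, 203]
station t [0.529 0.046 0.042] 0.48 [252, 192]
handle s [0.578 0.164 0.09 ] 0.77 [300, 179]
handle s [ 0.658 -0.107 -0.001] 0.49 [245, 253]
handle s [0.496 0.08  0.02 ] 0.21 [264, 188]
handle t [0.577 0.158 0.093] 0.7 [223, 177]
handle t [ 0.69  -0.334 -0.003] 0.29 [344, 155]
handle t [ 0.605 -0.526  0.002] 0.17 [392, 175]
turntable s [0.499 0.08  0.022] 0.66 [265, 188]
turntable t [0.492 0.087 0.018] 0.86 [241, 202]
seat s [0.525 0.042 0.038] 0.56 [260, 195]
seat t [0.527 0.044 0.039] 0.66 [252, 192]
loaf_basket s [0.602 0.392 0.   ] 0.78 [352, 171]
loaf_basket s [0.76  0.23  0.003] 0.71 [349, 223]
loaf_basket t [0.759 0.228 0.001] 0.88 [208, 139]
loaf_basket t [ 0.466 -0.103  0.038] 0.56 [289, 208]
loaf_basket t [ 0.596  0.394 -0.002] 0.55 [167, 177]
empty_basket s [ 0.384  0
[... 197 characters left out ...]
312  0.004] 0.73 [342, 239]
loaf t [0.494 0.09  0.02 ] 0.31 [241, 201]
mug s [ 0.608 -0.525 -0.003] 0.56 [112, 315]
mug t [ 0.608 -0.526  0.002] 0.59 [392, 175]
scraper s [ 0.662 -0.106 -0.002] 0.55 [246, 254]
scraper t [ 0.665 -0.106  0.004] 0.61 [289, 161]
cutter s [ 0.504 -0.397  0.002] 0.57 [138, 264]
cutter t [0.757 0.229 0.001] 0.7 [208, 139]
cutter t [ 0.497 -0.395 -0.003] 0.57 [361, 202]
cutter t [ 0.69  -0.335  0.   ] 0.42 [344, 155]
pin s [ 0.362  0.517 -0.002] 0.76 [334, 120]
pin t [0.366 0.518 0.001] 0.87 [133, 234]
brush s [ 0.691 -0.337  0.003] 0.74 [185, 301]
brush t [ 0.691 -0.334 -0.004] 0.87 [344, 155]
0.0187 [ 9.92397522e-01  1.23073791e-01  5.86812218e-08 -1.30976600e-06]
```

View pics/s.png

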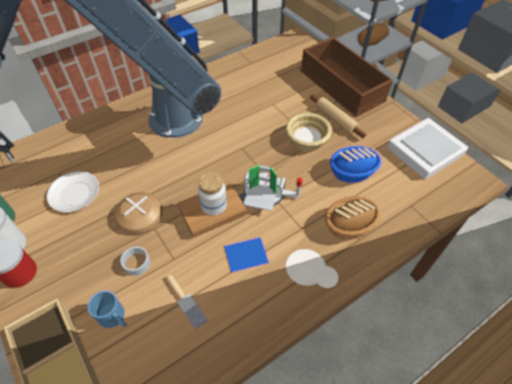

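View pics/t.png

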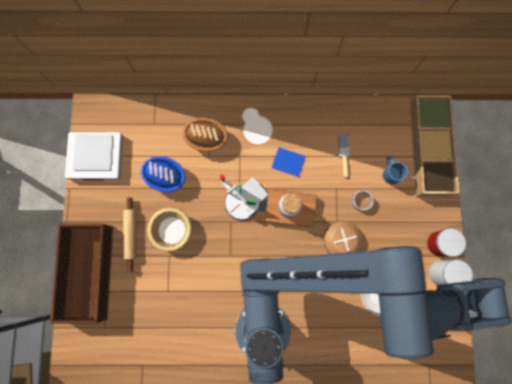

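The brown oval basket is at scene (349,223) and top (208,139), about (0.759, 0.229) in world. The look-alike is the blue one at scene (355,162) and top (163,174). I'll check both in one enlarged, rectified crop, which also gives the board's yaw.

```bash
python3 - <<'E'
from h import *
def rect(p,z,x0,x1,y0,y1,s):
    c=np.array([[x1,y1],[x1,y0],[x0,y0],[x0,y1]],float)
    T=np.linalg.inv(np.array(p['extrinsics']));K=np.array(p['intrinsics'])
    P=(T[:3,:3]@np.c_[c,np.full(4,z)].T).T+T[:3,3]; q=(K@P.T).T; q=q[:,:2]/q[:,2:]
    W=int((y1-y0)*s);H=int((x1-x0)*s)
    M=cv2.getPerspectiveTransform(q.astype(np.float32),np.float32([[0,0],[W,0],[W,H],[0,H]]))
    return cv2.warpPerspective(p['image'],M,(W,H),flags=cv2.INTER_CUBIC)
t=snapshot('top');s=snapshot('scene')
a=rect(t,.04,.35,.85,-.27,.45,800/.72);b=rect(s,.04,.35,.85,-.27,.45,800/.72)
im=np.vstack([a,b]); im=cv2.resize(im,None,fx=.53,fy=.53)
print(a.shape,im.shape)
cv2.imwrite('pics/r.png',im[...,::-1]);cv2.imwrite('pics/rt.png',a[...,::-1])
E
```

```text
(555, 800, 3) (588, 424, 3)
```

View pics/rt.png

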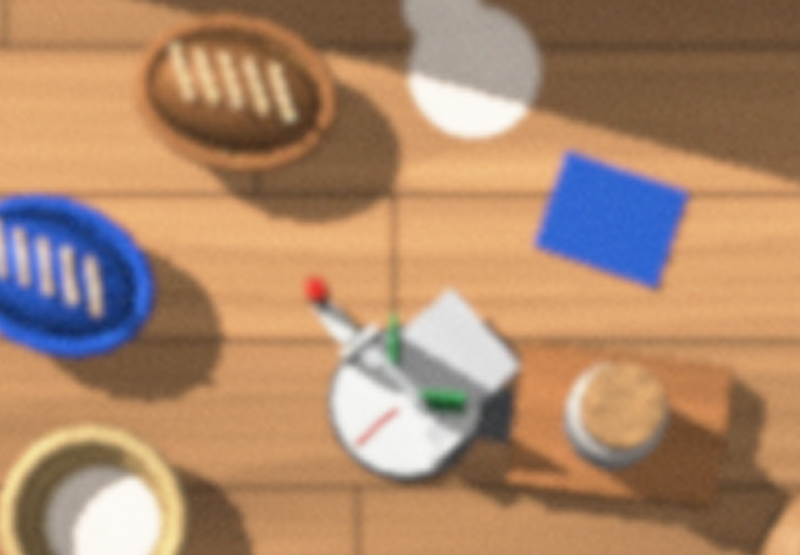

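The brown oval basket is at crop pixel (238,92), so that is the one meant; the blue one at (75,275) is the look-alike. The board's edges run from (525,342) to (733,368), giving a station yaw of about 1.447. The swivel is at about (0.493, 0.083) and currently at about +0.85, and the red handle is at about (0.578, 0.161). I'll go above the handle now.

>>> jog_arm:
  commands:
    - [60,2.2,3.4,0,0.06]
    - [60,2.2,3.4,0,0.06]
    - [60,2.2,3.4,0,0.06]
    - [60,2.2,3.4,0,0.06]
    - [60,2.2,3.4,0,0.06]
    - [60,2.2,3.4,0,0.06]
    - [60,2.2,3.4,0,0.06]
    - [60,2.2,3.4,0,0.06]

```text
t: 2.17
tcp_pos: [0.3277, -0.3346, 0.2318]
tool_rot: [0.933, 0.359, 0.0, 0.007]
force: [0.8, -0.5, -0.6]
finger_gap: 0.598
```

>>> jog_arm:
  commands:
    - [60,2.2,3.4,0,0]
    - [60,2.2,3.4,0,0]
    - [60,2.2,3.4,0,0]
    - [60,2.2,3.4,0,0]
    - [60,2.2,3.4,0,0]
    - [60,2.2,3.4,0,0]
    - [60,2.2,3.4,0,0]
    - [60,2.2,3.4,0,0]

```text
t: 2.83
tcp_pos: [0.5073, -0.0533, 0.2345]
tool_rot: [0.933, 0.359, 0.002, 0.01]
force: [0.4, -1.2, -0.1]
finger_gap: 0.598
```

>>> jog_arm:
  commands:
    - [60,1.2,3.6,0,0]
    - [60,1.2,3.6,0,0]
    - [60,1.2,3.6,0,0]
    - [60,1.2,3.6,0,0]
    - [60,1.2,3.5,-0.4,0]
    - [60,1.1,3.5,-0.4,0]
    - [60,0,0,0,0]
    - [60,0,0,0,0]

```text
t: 3.5
tcp_pos: [0.5862, 0.1808, 0.2279]
tool_rot: [0.931, 0.364, 0.008, 0.011]
force: [-0.4, -0.9, 0.4]
finger_gap: 0.596
```

```bash
python3 - <<'E'
from h import *
w=snapshot('wrist');save(w,'w1.png'); s=manip.sense(); print(s['tcp_pos'],s['tool_rot'])
for n in ['handle','turntable','seat']:
  for r in models.pinpoint(w,n)[:2]: print(n,np.round(r['centre'],3),round(r['score'],2))
E
```

```text
[0.5861307  0.18078736 0.22790908] [0.93157688 0.36330272 0.00826425 0.01036073]
handle [0.58  0.157 0.087] 0.73
turntable [0.494 0.084 0.02 ] 0.62
seat [0.527 0.045 0.037] 0.74
```

>>> jog_arm:
  commands:
    - [60,-0.8,-2.2,0,0]
    - [60,0,0,-3.5,0]
    - [60,0,0,-3.5,0]
    - [60,0,0,0,0]

```text
t: 4.03
tcp_pos: [0.5797, 0.1491, 0.1612]
tool_rot: [0.934, 0.358, 0.012, 0.013]
force: [-1.1, 0.6, -1.5]
finger_gap: 0.604
```

>>> jog_arm:
  commands:
    - [60,-0.2,0.9,0,0]
    - [60,0,0,0,0]
    - [60,0,0,-3.0,0]
    - [60,0,0,0,0]

```text
t: 4.37
tcp_pos: [0.5801, 0.1559, 0.1356]
tool_rot: [0.935, 0.355, 0.015, 0.014]
force: [-1.4, 0.3, -1.1]
finger_gap: 0.601
```

>>> jog_arm:
  commands:
    - [60,-0.2,0.2,-3.0,0]
    - [60,0,0,-2.5,0]
    - [60,0,0,0,0]
    - [60,0,0,-1.0,0]
    - [60,0,0,0,0]

```text
t: 4.78
tcp_pos: [0.5868, 0.1594, 0.0812]
tool_rot: [0.934, 0.356, 0.025, 0.016]
force: [-0.2, -0.4, -0.5]
finger_gap: 0.598
```

>>> jog_arm:
  commands:
    - [60,-0.8,0,-0.8,0]
    - [60,0,0,0,0]
    - [30,0,0,0,0]
    - [25,0,0,0,0]
    - [20,0,0,0,0]
    - [0,0,0,0,0]
    - [0,0,0,0,0]
    - [0,0,0,0,0]
  squeeze: 25

```text
t: 5.45
tcp_pos: [0.5847, 0.1602, 0.0811]
tool_rot: [0.934, 0.355, 0.031, 0.018]
force: [0.3, 0.3, -2.8]
finger_gap: 0.226
```

>>> jog_arm:
  commands:
    - [50,0,0,0,0]
    - [50,-0.3,0,-1.0,0]
    - [50,-0.2,0,-1.0,0]
    - [20,0,0,0,0]
    - [0,0,0,0,0]
    - [0,0,0,0,0]
    - [0,0,0,0,0]

```text
t: 6.03
tcp_pos: [0.5821, 0.1601, 0.062]
tool_rot: [0.934, 0.356, 0.034, 0.019]
force: [0.3, 0.1, -3.0]
finger_gap: 0.227
```

>>> jog_arm:
  commands:
    - [0,0.7,-0.9,0,-0.1]
    - [0,0.6,-1.0,0,-0.1]
    - [0,0.55,-1.0,0,-0.1]
    - [0,0.4,-1.1,0,-0.1]
    - [0,0.3,-1.1,0,-0.1]
    - [0,0.2,-1.1,0,-0.1]
    - [0,0,0,0,0]

```text
t: 6.62
tcp_pos: [0.6107, 0.0995, 0.062]
tool_rot: [0.998, 0.053, 0.027, 0.027]
force: [-0.5, -2.2, -1.6]
finger_gap: 0.227
```

```bash
python3 - <<'E'
from h import *
s=manip.sense(); print(s['tcp_pos'],s['tool_rot'])
t=snapshot('top');c=snapshot('scene')
for p in (t,c):
 for n in ['handle','turntable','seat','jar']:
  for r in models.pinpoint(p,n)[:1]: print(n,np.round(r['centre'],3),round(r['score'],2))
E
```

```text
[0.61065683 0.09947581 0.06195777] [0.99785839 0.05283746 0.02745159 0.02707848]
turntable [0.493 0.084 0.018] 0.65
seat [0.503 0.035 0.042] 0.66
jar [ 0.469 -0.104  0.038] 0.91
handle [0.602 0.104 0.088] 0.77
turntable [0.499 0.082 0.019] 0.82
seat [0.498 0.032 0.037] 0.86
jar [ 0.474 -0.1    0.044] 0.76
```

>>> jog_arm:
  commands:
    - [0,0.1,-1.1,0,-0.1]
    - [0,0.0,-1.1,0,-0.1]
    - [0,-0.1,-0.8,0,-0.07]
    - [0,0,0,0,0]
    - [0,0,0,0,0]

```text
t: 7.53
tcp_pos: [0.6121, 0.0743, 0.062]
tool_rot: [0.996, -0.082, 0.026, 0.029]
force: [1.3, -1.6, -1.7]
finger_gap: 0.235
```

```bash
cat > chk.py <<'E'
from h import *
import sys
s=manip.sense(); print(s['tcp_pos'].round(4) if hasattr(s['tcp_pos'],'round') else s['tcp_pos'],s['tool_rot'])
t=snapshot('top');c=snapshot('scene')
for p in (t,c):
 for n in sys.argv[1:]:
  for r in models.pinpoint(p,n)[:1]: print(n,np.round(r['centre'],3),round(r['score'],2))
save(c,'c%d.png'%c['shot']);save(t,'t%d.png'%t['shot']);print(c['shot'],t['shot'])
E
python3 chk.py handle turntable seat jar station
```

```text
[0.6121 0.0743 0.062 ] [ 0.99584626 -0.08229559  0.02635616  0.02868815]
turntable [0.495 0.088 0.014] 0.65
seat [0.49  0.032 0.041] 0.56
station [ 0.499 -0.398  0.002] 0.69
handle [0.608 0.081 0.087] 0.93
turntable [0.499 0.08  0.02 ] 0.63
seat [0.49  0.029 0.034] 0.94
jar [ 0.475 -0.101  0.044] 0.94
station [0.494 0.082 0.002] 0.9
9 8
```

>>> jog_arm:
  commands:
    - [0,-0.1,-0.7,0,-0.05]
    - [0,0,-0.1,0,0]
    - [60,0,0,0,0]
    - [60,0,0,0,0]
    - [60,0,0,0,0]

```text
t: 8.55
tcp_pos: [0.6102, 0.069, 0.0623]
tool_rot: [0.993, -0.108, 0.025, 0.028]
force: [-0.2, 0.3, -0.1]
finger_gap: 0.601
```

>>> jog_arm:
  commands:
    - [60,0,0,2.0,0]
    - [60,0,0,3.0,0]
    - [60,0,0,4.0,0]
    - [80,0,-3.5,2.5,0]
    - [100,-1.0,-3.5,2,0]
    - [100,-3.0,-2.0,0.5,0]
    - [100,0,0,0,0]

```text
t: 9.13
tcp_pos: [0.5645, -0.0182, 0.2065]
tool_rot: [0.994, -0.102, 0.021, 0.028]
force: [-0.8, 0.6, -1.5]
finger_gap: 1.001
```

```bash
python3 chk.py handle turntable seat jar; python3 - <<'E'
from h import *
w=snapshot('wrist');save(w,'w2.png')
for n in ['handle','turntable','seat','jar']:
  for r in models.pinpoint(w,n)[:1]: print(n,np.round(r['centre'],3),round(r['score'],2))
E
```

```text
[ 0.5645 -0.0182  0.2065] [ 0.99412605 -0.10244824  0.02100788  0.02786429]
handle [0.494 0.089 0.018] 0.7
turntable [0.496 0.088 0.017] 0.58
jar [ 0.47  -0.1    0.036] 0.67
handle [0.604 0.072 0.09 ] 0.91
turntable [0.494 0.08  0.02 ] 0.9
seat [0.49  0.031 0.037] 0.62
jar [ 0.474 -0.101  0.043] 0.59
11 10
handle [0.609 0.069 0.09 ] 0.79
turntable [0.496 0.085 0.018] 0.92
seat [0.487 0.033 0.036] 0.56
jar [ 0.47  -0.107  0.039] 0.98
```

View pics/w2.png

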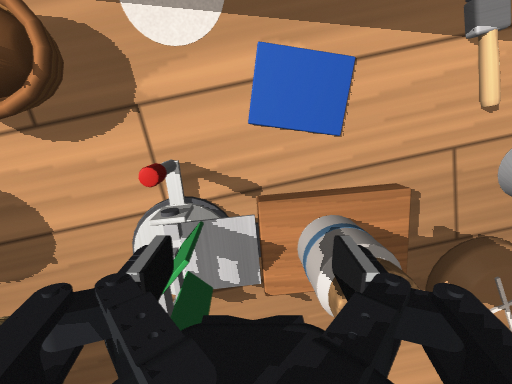

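The foot plate's edge (256,217)→(262,285) is parallel to the board's end (258,197)→(266,290), so the stand faces the board squarely. Next is the jar, with the jaws across the station's axis.

>>> jog_arm:
  commands:
    - [100,-1.1,-1.0,0.2,0.12]
    - [100,-1.1,-1.0,0.2,0.12]
    - [100,-1.1,-1.0,0,0.12]
    - [100,-1.1,-1.0,0,0.12]
    - [100,-1.1,-1.0,0,0.12]
    - [100,-1.1,-1.0,0,0.12]
    - [100,-1.1,-1.0,0,0.12]
    - [100,-1.1,-1.0,0,0.12]

```text
t: 10.55
tcp_pos: [0.4815, -0.0969, 0.21]
tool_rot: [0.921, 0.388, 0.036, 0.013]
force: [-0.1, -0.7, 0.2]
finger_gap: 1.001
```

>>> jog_arm:
  commands:
    - [100,0,0,0,0.12]
    - [100,0,0,0,0.12]
    - [100,0,0,0,0.12]
    - [100,0,0,0,0.12]
    - [100,0,0,0,0.12]
    - [100,0,0,0,0.06]
    - [100,0,0,0,0]

```text
t: 11.13
tcp_pos: [0.4787, -0.1001, 0.2109]
tool_rot: [0.736, 0.676, 0.038, 0.001]
force: [0.5, -0.8, -0.2]
finger_gap: 0.997
```

```bash
python3 chk.py jar; python3 - <<'E'
from h import *
w=snapshot('wrist');save(w,'w3.png')
for n in ['turntable','seat','jar']:
  for r in models.pinpoint(w,n)[:1]: print(n,np.round(r['centre'],3),round(r['score'],2))
E
```

```text
[ 0.4787 -0.1001  0.2109] [7.35859608e-01 6.76064538e-01 3.80405605e-02 5.42690434e-04]
jar [ 0.467 -0.102  0.038] 0.48
jar [ 0.476 -0.102  0.044] 0.68
14 13
turntable [0.496 0.086 0.021] 0.61
seat [0.486 0.034 0.035] 0.78
jar [ 0.471 -0.105  0.039] 0.89
```

>>> jog_arm:
  commands:
    - [100,-0.7,-0.3,-1.0,0.02]
    - [100,-0.1,-0.1,-1.5,0]
    - [100,0,0,-1.0,0]
    - [100,0,0,0,0]

```text
t: 11.87
tcp_pos: [0.4713, -0.104, 0.1758]
tool_rot: [0.729, 0.683, 0.039, 0.002]
force: [0.5, 1.0, -0.1]
finger_gap: 0.996
```

```bash
python3 - <<'E'
from h import *
s=manip.sense();w=snapshot('wrist');save(w,'w4.png');print(s['tcp_pos'],s['tool_rot'])
from scipy.spatial.transform import Rotation as R
print(R.from_quat(s['tool_rot']).as_matrix().round(3))
for n in ['turntable','seat','jar']:
  for r in models.pinpoint(w,n)[:1]: print(n,np.round(r['centre'],3),round(r['score'],2))
E
```

```text
[ 0.47128373 -0.10403649  0.17584127] [0.72929745 0.68309942 0.03868636 0.00194609]
[[ 0.064  0.996  0.059]
 [ 0.997 -0.067  0.05 ]
 [ 0.054  0.056 -0.997]]
turntable [0.497 0.087 0.022] 0.94
seat [0.487 0.034 0.039] 0.86
jar [ 0.47  -0.105  0.04 ] 0.9
```

View pics/w4.png

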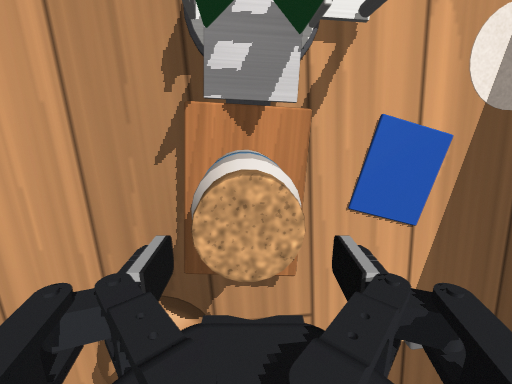

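The lid is centred between the fingers: lid centre at column about 248, finger midpoint about 253. I'll go down and grip.

>>> jog_arm:
  commands:
    - [100,0,0,-1.5,-0.04]
    - [100,0,0,-1.3,0]
    - [100,0,0,-0.9,0]
    - [100,0,0,0,0]

```text
t: 12.4
tcp_pos: [0.4764, -0.1061, 0.1435]
tool_rot: [0.743, 0.668, 0.041, 0.01]
force: [-1.4, 0.2, -0.2]
finger_gap: 0.997
```

>>> jog_arm:
  commands:
    - [100,-0.5,0.2,-0.7,0]
    - [85,0,0,0,0]
    - [80,0,0,0,0]
    - [70,0,0,0,0]
    - [70,0,0,0,0]
    - [70,0,0,0,0]
  squeeze: 35

```text
t: 12.9
tcp_pos: [0.4736, -0.1049, 0.14]
tool_rot: [0.743, 0.668, 0.042, 0.012]
force: [-0.3, -0.4, -3.0]
finger_gap: 0.832
```

>>> jog_arm:
  commands:
    - [60,0,0,0,0]
    - [60,0,0,0,0]
    - [60,0,0,0.8,0]
    - [60,0,0,0.8,0]
    - [60,0,0,0,0]

```text
t: 13.32
tcp_pos: [0.4735, -0.1048, 0.1571]
tool_rot: [0.743, 0.668, 0.042, 0.012]
force: [-0.6, -0.0, -3.5]
finger_gap: 0.836
```

```bash
python3 chk.py jar seat turntable; python3 - <<'E'
from h import *
c=snapshot('scene'); a=cv2.resize(c['image'][140:240,160:310],(750,500),interpolation=cv2.INTER_CUBIC); cv2.imwrite('pics/z1.png',a[...,::-1])
E
```

```text
[ 0.4735 -0.1048  0.1571] [0.74256378 0.6683679  0.04178348 0.01172701]
jar [0.367 0.516 0.002] 0.47
seat [0.488 0.035 0.038] 0.59
turntable [0.492 0.087 0.018] 0.84
jar [ 0.475 -0.1    0.061] 0.76
seat [0.49  0.034 0.037] 0.61
turntable [0.498 0.082 0.02 ] 0.63
18 17
```

View pics/z1.png

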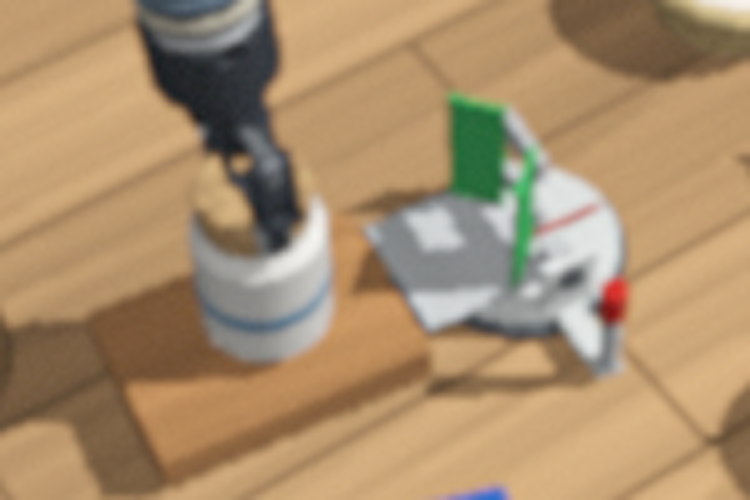

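>>> jog_arm:
  commands:
    - [60,0.1,1.2,0.1,0]
    - [60,0.1,1.6,0,0]
    - [60,0.15,1.6,0,0]
    - [60,0.15,1.6,0,0]
    - [60,0.15,1.6,0,0]
    - [60,0.15,1.6,0,0]
    - [60,0.1,1.2,0,0]
    - [60,0,0,0,0]

```text
t: 14.43
tcp_pos: [0.4818, 0.0022, 0.1552]
tool_rot: [0.744, 0.667, 0.041, 0.01]
force: [0.3, -0.2, -3.7]
finger_gap: 0.831
```

```bash
python3 chk.py jar seat turntable handle; python3 - <<'E'
from h import *
c=snapshot('scene'); a=cv2.resize(c['image'][140:240,180:330],(750,500),interpolation=cv2.INTER_CUBIC); cv2.imwrite('pics/z2.png',a[...,::-1])
E
```

```text
[0.4818 0.0022 0.1552] [0.74419232 0.66664872 0.04073755 0.00988526]
jar [ 0.692 -0.334 -0.004] 0.68
seat [0.488 0.032 0.042] 0.41
turntable [0.496 0.087 0.018] 0.93
handle [0.606 0.069 0.088] 0.75
jar [0.482 0.008 0.06 ] 0.86
seat [0.488 0.031 0.037] 0.85
turntable [0.496 0.079 0.021] 0.81
handle [0.609 0.075 0.093] 0.97
21 20
```

>>> jog_arm:
  commands:
    - [60,0.3,1.0,0,0]
    - [60,0.2,0.9,0,0]
    - [60,0.1,0.4,0,0]
    - [60,0,0.3,0,0]
    - [60,0,0,0,0]

```text
t: 15.4
tcp_pos: [0.4887, 0.0263, 0.1554]
tool_rot: [0.746, 0.665, 0.041, 0.011]
force: [0.4, -0.5, -3.4]
finger_gap: 0.835
```

>>> jog_arm:
  commands:
    - [60,-0.1,0.2,-0.6,0]
    - [60,0,0.2,-0.6,0]
    - [60,0,0,-0.4,0]
    - [60,0,0,0,0]

```text
t: 15.73
tcp_pos: [0.4882, 0.0304, 0.1382]
tool_rot: [0.745, 0.665, 0.041, 0.012]
force: [-0.4, -0.3, -3.7]
finger_gap: 0.835
```

>>> jog_arm:
  commands:
    - [60,0,0,-0.3,0]
    - [60,0,0,-0.2,0]
    - [60,0,0,0,0]

```text
t: 15.98
tcp_pos: [0.488, 0.0291, 0.1375]
tool_rot: [0.744, 0.667, 0.041, 0.013]
force: [-0.1, 0.6, -3.9]
finger_gap: 0.837
```

```bash
python3 chk.py jar seat; python3 - <<'E'
from h import *
c=snapshot('scene'); a=cv2.resize(c['image'][140:240,180:330],(750,500),interpolation=cv2.INTER_CUBIC); cv2.imwrite('pics/z3.png',a[...,::-1])
E
```

```text
[0.488  0.0291 0.1375] [0.74385839 0.6669657  0.04065694 0.01335907]
jar [0.49  0.032 0.044] 0.64
seat [0.488 0.034 0.034] 0.62
24 23
```

View pics/z3.png

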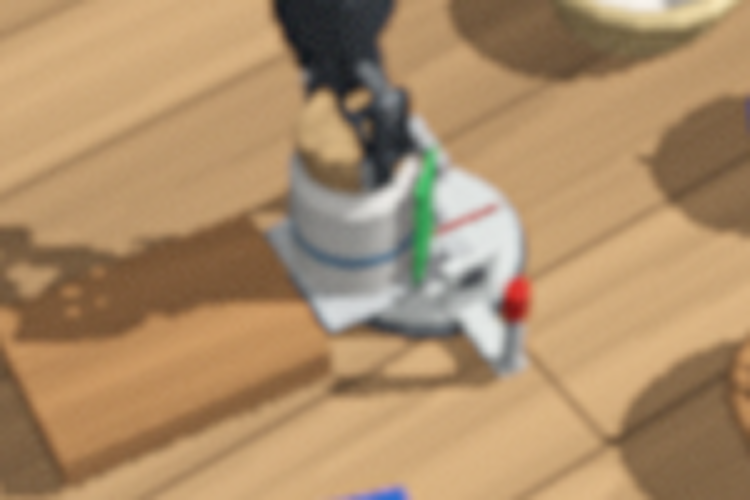

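The jar is over the foot plate, inside the V: body at about (355,225) in the crop, touching the wing at (425,200). I'll set it down and release.

>>> jog_arm:
  commands:
    - [60,0,0.2,-0.5,0]
    - [60,0,0.2,-0.4,0]

```text
t: 16.5
tcp_pos: [0.489, 0.0295, 0.1351]
tool_rot: [0.74, 0.671, 0.039, 0.017]
force: [-13.9, -10.6, 51.7]
finger_gap: 0.835
```

>>> jog_arm:
  commands:
    - [60,0,0,0.1,0]
    - [86,0,0,0,0]
    - [90,0,0,0,0]
    - [100,0,0,0,0]
    - [100,0,0,0,0]
    - [100,0,0,0,0]

```text
t: 17.0
tcp_pos: [0.4907, 0.0287, 0.1373]
tool_rot: [0.74, 0.671, 0.04, 0.019]
force: [1.4, 0.4, -0.4]
finger_gap: 1.0
```

```bash
python3 chk.py jar seat
```

```text
[0.4907 0.0287 0.1373] [0.74043043 0.67067166 0.03985862 0.01932881]
jar [0.494 0.032 0.042] 0.79
seat [0.487 0.032 0.036] 0.81
27 26
```

>>> jog_arm:
  commands:
    - [100,0,0,2.0,0]
    - [100,0,0,3.0,0]
    - [100,0,0,2.5,0]
    - [60,-0.3,-3.0,0,0]
    - [0,-0.4,-3.5,0,0]
    - [0,-0.4,-3.0,0,0]
    - [0,0,0,0,0]

```text
t: 17.88
tcp_pos: [0.4792, -0.0678, 0.2163]
tool_rot: [0.738, 0.673, 0.04, 0.02]
force: [0.6, 0.0, -0.8]
finger_gap: 0.45
```

```bash
python3 chk.py jar seat turntable handle; python3 - <<'E'
from h import *
w=snapshot('wrist');save(w,'w5.png')
for n in ['turntable','seat','jar']:
  for r in models.pinpoint(w,n)[:1]: print(n,np.round(r['centre'],3),round(r['score'],2))
E
```

```text
[ 0.4792 -0.0678  0.2163] [0.73791725 0.67342239 0.03954777 0.02040536]
jar [0.486 0.029 0.039] 0.74
seat [0.49  0.036 0.042] 0.73
turntable [0.492 0.088 0.018] 0.82
handle [0.606 0.073 0.091] 0.57
jar [0.492 0.032 0.043] 0.61
seat [0.49  0.032 0.038] 0.79
turntable [0.498 0.08  0.017] 0.82
handle [0.605 0.077 0.093] 0.68
29 28
turntable [0.492 0.028 0.04 ] 0.23
jar [0.491 0.026 0.036] 0.6
```

View pics/w5.png

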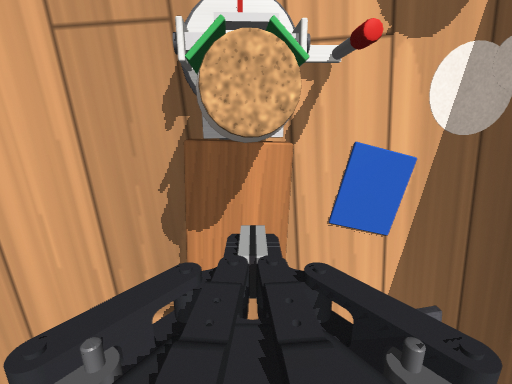

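>>> jog_arm:
  commands:
    - [0,0,-0.5,-3.0,0]
    - [0,0,0,-3.5,0]
    - [0,0,0,-3.0,0]
    - [0,0,0,-0.6,0]
    - [0,0.1,1.0,0,0]
    - [0,0.1,1.0,0,0]
    - [0,0.1,0.7,0,0]
    - [0,0,0,0,0]

```text
t: 19.25
tcp_pos: [0.4868, -0.0405, 0.1166]
tool_rot: [0.736, 0.675, 0.043, 0.025]
force: [-0.5, 0.3, 0.4]
finger_gap: 0.002
```

>>> jog_arm:
  commands:
    - [0,-0.4,0.8,-0.4,0]
    - [0,0,0.6,0,0]
    - [0,0,0.5,0,0]
    - [0,0,0.5,0,0]
    - [0,0,0,0,0]

```text
t: 19.67
tcp_pos: [0.4881, -0.018, 0.1185]
tool_rot: [0.733, 0.678, 0.045, 0.035]
force: [-0.5, -2.0, -1.4]
finger_gap: -0.002
```

```bash
python3 chk.py jar seat
```

```text
[ 0.4881 -0.018   0.1185] [0.73326911 0.67757128 0.04460777 0.03498176]
jar [0.491 0.033 0.043] 0.55
seat [0.49  0.031 0.043] 0.51
jar [0.492 0.034 0.045] 0.73
seat [0.491 0.032 0.035] 0.68
32 31
```

>>> jog_arm:
  commands:
    - [0,-0.1,0.7,0.4,0]
    - [0,0,0.8,0.5,0]
    - [0,0,0.8,0.5,0]
    - [0,0.1,0.8,0.5,0]
    - [0,0.1,0.8,0.4,0]
    - [0,0,0,0,0]

```text
t: 20.47
tcp_pos: [0.4908, 0.0111, 0.1458]
tool_rot: [0.732, 0.679, 0.04, 0.043]
force: [-0.4, -1.6, 0.2]
finger_gap: -0.001
```

```bash
python3 chk.py jar seat; python3 - <<'E'
from h import *
c=snapshot('scene'); a=cv2.resize(c['image'][130:230,190:340],(750,500),interpolation=cv2.INTER_CUBIC); cv2.imwrite('pics/z4.png',a[...,::-1])
E
```

```text
[0.4908 0.0111 0.1458] [0.73153773 0.67926844 0.04002924 0.04294888]
jar [0.492 0.03  0.058] 0.39
seat [0.492 0.083 0.004] 0.54
jar [0.495 0.032 0.063] 0.74
seat [ 0.661 -0.106 -0.001] 0.67
34 33
```

View pics/z4.png

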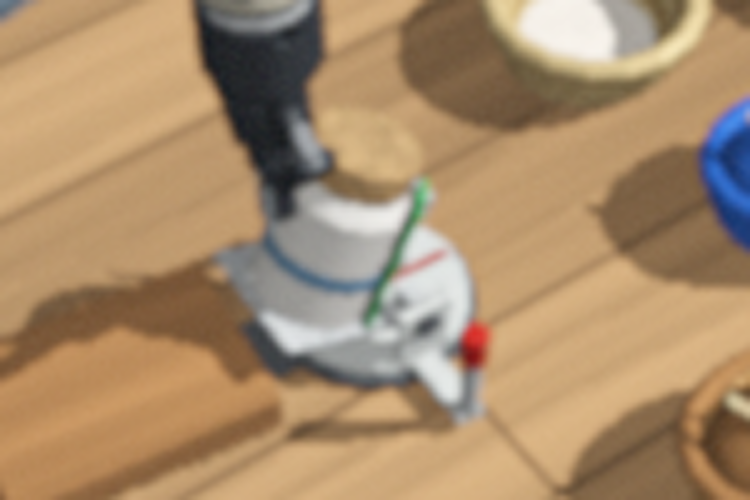

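The jar and cradle are leaning at about 0.4 rad, with the jar snug in the V, so I'll keep pushing.

>>> jog_arm:
  commands:
    - [0,0.1,0.8,0.3,0]
    - [0,0.1,0.8,0.2,0]
    - [0,0.1,0.8,0.2,0]
    - [0,0.1,0.8,0.1,0]
    - [0,0,0,0,0]

```text
t: 21.23
tcp_pos: [0.4951, 0.0356, 0.1574]
tool_rot: [0.73, 0.681, 0.035, 0.047]
force: [-0.4, -0.5, 0.7]
finger_gap: -0.0
```

```bash
python3 chk.py jar lid
```

```text
[0.4951 0.0356 0.1574] [0.73030984 0.6805539  0.03536919 0.04735967]
jar [0.493 0.038 0.069] 0.45Traceback (most recent call last):
  File "chk.py", line 7, in <module>
    for r in models.pinpoint(p,n)[:1]: print(n,np.round(r['centre'],3),round(r['score'],2))
             ~~~~~~~~~~~~~~~^^^^^
ValueError: it knows: brush, cutter, empty_basket, handle, jar, loaf, loaf_basket, mug, pin, scraper, seat, station, turntable
```

>>> jog_arm:
  commands:
    - [0,0.1,0.8,0.3,0]
    - [0,0.1,0.8,0.3,0]
    - [0,0.1,0.6,0.4,0]
    - [0,0,0,0.5,0]

```text
t: 21.72
tcp_pos: [0.495, 0.0585, 0.169]
tool_rot: [0.731, 0.68, 0.032, 0.043]
force: [0.4, 0.9, 0.6]
finger_gap: -0.002
```

Contact has ended, which means the cradle is sinking by itself. I'll lift clear and watch.

>>> jog_arm:
  commands:
    - [0,0,-0.3,2.5,0]
    - [0,0,-0.5,3.0,0]
    - [0,0,-0.5,3.0,0]
    - [0,0,0,2.0,0]
    - [0,0,0,0,0]
    - [0,0,0,0,0]
    - [0,0,0,0,0]
    - [0,0,0,0,0]

```text
t: 22.38
tcp_pos: [0.4937, 0.0491, 0.2764]
tool_rot: [0.731, 0.681, 0.033, 0.039]
force: [0.2, 0.5, -0.0]
finger_gap: 0.004
```

```bash
python3 chk.py jar seat handle turntable; python3 - <<'E'
from h import *
c=snapshot('scene'); a=cv2.resize(c['image'][130:230,190:340],(750,500),interpolation=cv2.INTER_CUBIC); cv2.imwrite('pics/z5.png',a[...,::-1])
E
```

```text
[0.4937 0.0491 0.2764] [0.73065658 0.68082242 0.03285324 0.0392742 ]
jar [0.495 0.04  0.078] 0.74
seat [0.494 0.036 0.084] 0.64
turntable [0.492 0.088 0.018] 0.56
jar [0.496 0.04  0.082] 0.84
seat [0.491 0.038 0.078] 0.79
handle [0.603 0.089 0.092] 0.72
turntable [0.498 0.077 0.017] 0.84
39 38
```

View pics/z5.png

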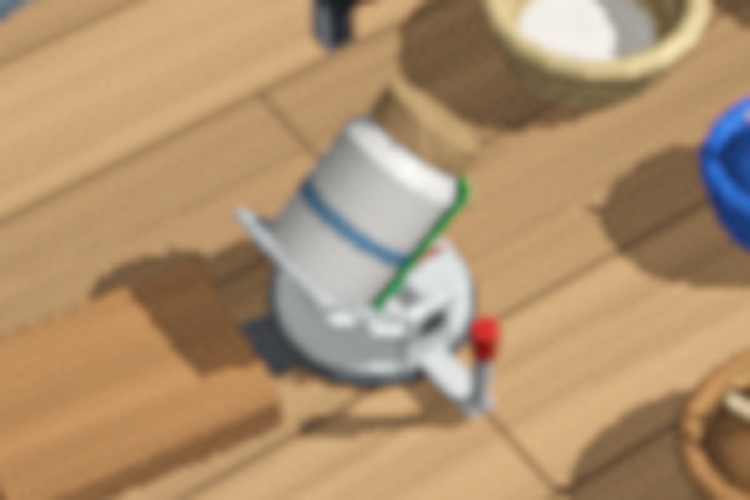

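>>> jog_arm:
  commands:
    - [0,1.3,0.4,0,-0.12]
    - [0,1.3,0.4,0,-0.12]
    - [60,1.3,0.4,0,-0.12]
    - [60,1.3,0.4,0,-0.12]
    - [60,1.3,0.4,0,-0.12]
    - [60,1.3,0.4,0,-0.12]
    - [60,1.3,0.4,0,-0.12]
    - [60,1.3,0.4,0,-0.12]

```text
t: 23.6
tcp_pos: [0.5985, 0.0816, 0.2772]
tool_rot: [0.967, 0.248, 0.009, 0.05]
force: [1.0, 0.5, -0.7]
finger_gap: 0.603
```

>>> jog_arm:
  commands:
    - [60,0,0,0,-0.12]
    - [60,0,0,0,-0.12]
    - [60,0,0,0,0]
    - [60,0,0,0,0]
    - [60,0,0,0,0]
    - [60,0,0,0,0]
    - [60,0,0,0,0]
    - [60,0,0,0,0]

```text
t: 24.27
tcp_pos: [0.6014, 0.0825, 0.2761]
tool_rot: [0.99, 0.129, 0.004, 0.051]
force: [0.6, -0.0, 0.5]
finger_gap: 0.597
```

```bash
python3 chk.py jar seat handle turntable; python3 - <<'E'
from h import *
w=snapshot('wrist');save(w,'w6.png')
for n in ['turntable','seat','jar','handle']:
  for r in models.pinpoint(w,n)[:1]: print(n,np.round(r['centre'],3),round(r['score'],2))
E
```

```text
[0.6014 0.0825 0.2761] [0.99033715 0.12902432 0.00379503 0.05070153]
jar [0.497 0.037 0.079] 0.69
seat [0.495 0.036 0.082] 0.57
handle [0.494 0.082 0.001] 0.38
turntable [0.49  0.089 0.017] 0.79
jar [0.497 0.039 0.081] 0.8
seat [0.495 0.036 0.075] 0.57
handle [0.605 0.089 0.092] 0.7
turntable [0.496 0.082 0.018] 0.72
42 41
turntable [0.496 0.086 0.023] 0.79
jar [0.496 0.036 0.079] 0.61
```

The tilt is resting at about 0.8, right at the balance point (jar z holds at about 0.080). It needs another push, so I'll go back behind the jar.

>>> jog_arm:
  commands:
    - [0,-2.8,-1.5,0,0]
    - [0,-2.8,-1.5,0,0]
    - [0,-2.8,-1.5,-1,0]
    - [0,-2.8,-1.5,-2,0]
    - [0,0,0,-3,0]
    - [0,0,0,-3,0]
    - [0,0,0,-1,0]
    - [0,0,0,0,0]

```text
t: 25.68
tcp_pos: [0.4868, 0.0208, 0.1758]
tool_rot: [0.99, 0.129, 0.009, 0.052]
force: [-0.2, -0.8, 0.2]
finger_gap: -0.001
```

>>> jog_arm:
  commands:
    - [0,0.2,1.0,-0.5,0]
    - [0,0.2,1.0,-0.3,0]
    - [0,0.1,1.0,0,0]
    - [0,0.1,0.8,0,0]
    - [0,0.1,0.8,0,0]
    - [0,0.1,0.8,0,0]
    - [0,0.1,0.8,0.1,0]
    - [0,0.1,0.7,0.2,0]

```text
t: 26.35
tcp_pos: [0.5012, 0.0973, 0.1738]
tool_rot: [0.99, 0.129, 0.013, 0.053]
force: [0.5, 0.2, -0.4]
finger_gap: 0.0
```

```bash
python3 chk.py jar seat handle turntable
```

```text
[0.5012 0.0973 0.1738] [0.99010631 0.12944514 0.01317438 0.05253467]
jar [0.496 0.044 0.086] 0.58
seat [0.496 0.044 0.09 ] 0.55
handle [0.606 0.087 0.088] 0.58
turntable [0.495 0.089 0.02 ] 0.61
jar [0.497 0.046 0.091] 0.94
seat [0.494 0.042 0.087] 0.5
handle [0.602 0.088 0.092] 0.87
turntable [0.497 0.081 0.019] 0.96
45 44
```

>>> jog_arm:
  commands:
    - [0,0,0,2.5,0]
    - [0,1.0,0,3.0,0]
    - [0,2.5,0,3.0,0]
    - [30,2.5,0,1.0,0]
    - [60,2.0,0,0,0]
    - [60,2,0,0,0]
    - [60,0,0,0,0]
    - [60,0,0,0,0]

```text
t: 27.52
tcp_pos: [0.6004, 0.0926, 0.2725]
tool_rot: [0.991, 0.127, 0.009, 0.052]
force: [-0.9, -1.4, -0.5]
finger_gap: 0.602
```

```bash
python3 chk.py jar seat handle turntable
```

```text
[0.6004 0.0926 0.2725] [0.99054729 0.12652691 0.00887933 0.05223181]
jar [0.491 0.068 0.103] 0.58
seat [0.496 0.067 0.103] 0.4
handle [0.608 0.085 0.09 ] 0.6
turntable [0.494 0.086 0.016] 0.9
jar [0.5   0.07  0.105] 0.82
seat [0.495 0.069 0.101] 0.85
handle [0.605 0.089 0.094] 0.55
turntable [0.494 0.079 0.018] 0.59
47 46
```

The jar has reached the stop: seat and jar at z ≈ 0.103, as expected for tilt 1.57. Now I'll take the handle at about (0.606, 0.087).

>>> jog_arm:
  commands:
    - [60,0.4,-0.6,-2.0,0]
    - [60,0,0,-3.5,0]
    - [60,0,0,-3.5,0]
    - [60,0,0,-3.0,0]
    - [60,0,0,-1.0,0]
    - [60,0,0,0,0]

```text
t: 28.52
tcp_pos: [0.6065, 0.0873, 0.1433]
tool_rot: [0.99, 0.127, 0.015, 0.053]
force: [-0.7, 0.6, 0.0]
finger_gap: 0.603
```

```bash
python3 - <<'E'
from h import *
w=snapshot('wrist');save(w,'w7.png')
for n in ['turntable','seat','jar','handle']:
  for r in models.pinpoint(w,n)[:1]: print(n,np.round(r['centre'],3),round(r['score'],2))
E
```

```text
turntable [0.496 0.081 0.021] 0.7
handle [0.605 0.083 0.088] 0.83
```

View pics/w7.png

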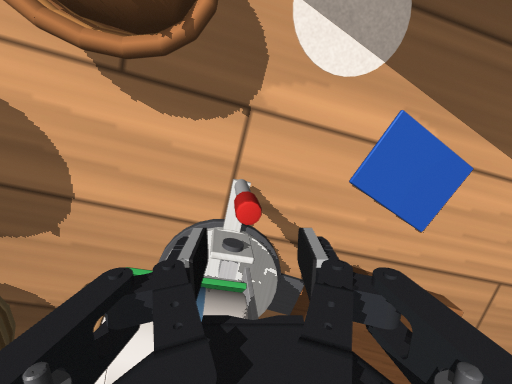

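The red grip (248,208) sits between the fingers (midpoint about column 253), so I'll descend.

>>> jog_arm:
  commands:
    - [60,-0.1,-0.1,-2.5,0]
    - [60,-0.1,0,-2.5,0]
    - [60,-0.1,0,-2.0,0]
    - [60,-0.1,0,-0.6,0]
    - [60,0,0,0,0]

```text
t: 29.18
tcp_pos: [0.6145, 0.0868, 0.0812]
tool_rot: [0.99, 0.127, 0.032, 0.055]
force: [-0.4, -0.0, -0.5]
finger_gap: 0.598
```

>>> jog_arm:
  commands:
    - [60,-0.8,-0.2,-1.0,0]
    - [60,-0.3,-0.1,-1.0,0]
    - [30,0,0,0,0]
    - [0,0,0,0,0]
    - [0,0,0,0,0]
    - [0,0,0,0,0]
    - [0,0,0,0,0]
  squeeze: 30

```text
t: 29.77
tcp_pos: [0.609, 0.084, 0.0687]
tool_rot: [0.99, 0.126, 0.039, 0.055]
force: [1.0, -0.9, -5.2]
finger_gap: 0.241
```

>>> jog_arm:
  commands:
    - [0,0,-1.1,0,-0.1]
    - [0,-0.2,-1.1,0,-0.1]
    - [0,-0.3,-1.1,0,-0.1]
    - [0,-0.4,-1.1,0,-0.1]
    - [0,-0.5,-1.0,0,-0.1]
    - [0,-0.6,-1.0,0,-0.1]
    - [0,0,0,0,0]

```text
t: 30.35
tcp_pos: [0.5906, 0.0196, 0.0687]
tool_rot: [0.981, -0.182, 0.022, 0.065]
force: [-1.6, -3.7, -4.4]
finger_gap: 0.244
```

```bash
python3 chk.py jar seat handle turntable loaf_basket
```

```text
[0.5906 0.0196 0.0687] [ 0.98097627 -0.1817833   0.02169915  0.06457191]
loaf_basket [ 0.597  0.393 -0.   ] 0.83
seat [0.486 0.07  0.101] 0.63
handle [0.587 0.028 0.094] 0.96
turntable [0.497 0.081 0.019] 0.81
loaf_basket [0.761 0.231 0.   ] 0.95
50 49
```

>>> jog_arm:
  commands:
    - [0,-0.65,-1.0,0,-0.1]
    - [0,-0.7,-0.9,0,-0.1]
    - [0,-0.8,-0.8,0,-0.1]
    - [0,-0.85,-0.75,0,-0.1]
    - [0,-0.9,-0.6,0,-0.1]
    - [0,0,0,0,0]

```text
t: 31.45
tcp_pos: [0.5569, -0.0143, 0.0688]
tool_rot: [0.906, -0.418, 0.012, 0.063]
force: [-3.0, -3.0, -6.8]
finger_gap: 0.24
```

```bash
python3 chk.py jar seat handle turntable
```

```text
[ 0.5569 -0.0143  0.0688] [ 0.90604477 -0.41823065  0.01173521  0.06346872]
jar [0.486 0.074 0.104] 0.83
handle [ 0.556 -0.007  0.092] 0.7
turntable [0.496 0.081 0.022] 0.69
52 51
```

>>> jog_arm:
  commands:
    - [0,-0.6,-0.4,0,-0.06]
    - [0,-0.4,-0.25,0,-0.03]
    - [0,0,0,0,0]
    - [60,0,0,0,0]
    - [60,0,0,0,0]
    - [60,0,0,0,0]

```text
t: 32.45
tcp_pos: [0.5519, -0.0183, 0.0711]
tool_rot: [0.886, -0.459, 0.013, 0.061]
force: [-0.5, 0.0, -0.4]
finger_gap: 0.599
```

>>> jog_arm:
  commands:
    - [60,0,0,2.0,0]
    - [60,0,0,3.0,0]
    - [60,0,0,3.5,0]
    - [60,0,0,3.5,0]
    - [60,0,-3.0,3.0,0]
    - [60,-1.5,-3.5,2,0]
    - [60,-1.5,-3.5,0,0]
    - [60,0,0,0,0]

```text
t: 33.12
tcp_pos: [0.5249, -0.1164, 0.2542]
tool_rot: [0.889, -0.454, 0.02, 0.059]
force: [-0.8, 0.9, -0.6]
finger_gap: 0.603
```

```bash
python3 - <<'E'
from h import *
g={}
for k in range(3):
  for c in ('top','scene','wrist'):
    p=snapshot(c)
    for n in ['turntable','handle','jar','seat','loaf_basket']:
      for r in models.pinpoint(p,n)[:1]:
        if n!='loaf_basket' or abs(r['centre'][0]-.76)<.03: g.setdefault(n,[]).append(r['centre'])
    if k==0 and c!='wrist': 
       a=p['image']; a=a[110:240,180:330] if c=='top' else a[130:260,210:390]
       cv2.imwrite(f'pics/f_{c}.png',cv2.resize(a,None,fx=4,fy=4,interpolation=cv2.INTER_CUBIC)[...,::-1])
for n in g: g[n]=np.median(g[n],0); print(n,len(g[n]),g[n].round(3))
S=g['turntable'][:2];h=g['handle'][:2]-S;b=g['loaf_basket'][:2]-S
phi=np.arctan2(h[1],h[0]); yaw=phi+np.pi/2; x=np.array([np.cos(yaw),np.sin(yaw)])
print(phi, 'basket x,y', b@x, x[0]*b[1]-x[1]*b[0], manip.sense()['force'])
E
```

```text
turntable 3 [0.495 0.085 0.018]
handle 3 [ 0.548 -0.017  0.091]
jar 3 [0.48  0.077 0.103]
seat 3 [0.48  0.075 0.103]
loaf_basket 3 [0.761 0.229 0.001]
-1.0890185150362655 basket x,y 0.3022023894131719 0.004539640180634838 [ 0.15257198 -0.42163736  0.04823788]
```

View pics/f_top.png

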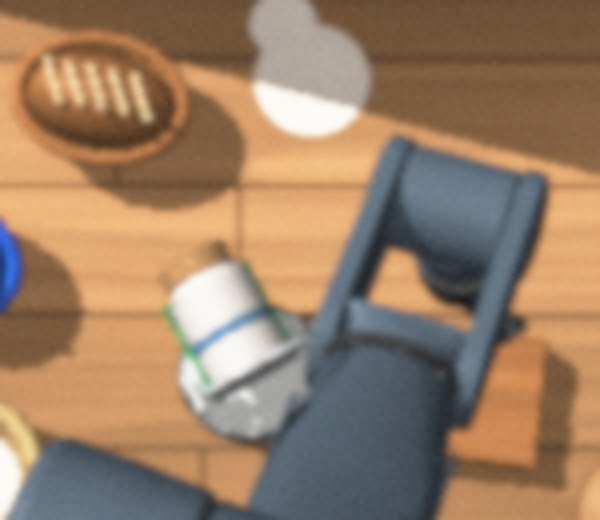

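The jar lies in the cradle. Its axis runs from (255,368) to the lid at (197,265) and extends on to the brown basket's centre at (102,98). The estimated miss is about 5 mm, so I'll hand in.

```bash
python3 - <<'E'
from h import *
print(workorder.sign_off())
E
```

```text
the job is handed in; nothing more can be done
None
```

The job is done and handed in at about 33 s of the allowed 72 s; the sign-off gives no verdict.

**What I did**
- I turned the stand by its handle until it faced the board squarely.
- I carried the jar upright by its lid into the green V on the foot plate.
- I tipped the stand to its stop. The first push left it balanced at about 0.8 rad, and a second gentle push sent it over.
- I then turned the stand so the lid points at the brown oval basket.

**Last checks**
- **Jar in the cradle:** its underside was measured within about 2 mm of the seat at z 0.103, which matches the stop position.
- **Aim:** the lid's line passes about 5 mm from the basket's centre, with the basket 0.30 m ahead on the lid's side. The top picture agrees.
- **Gripper:** it was open and clear of everything, and the measured force was about zero.

**Not as clean as planned**
- The tool drifted by up to about 0.13 rad from vertical over the run.
- The wrist force rose briefly to about 53 N while setting the jar down. That is under the 120 N wrist limit, and the jar was pressing on the foot plate through the fingers.
- The stand swung by about 0.1–0.15 rad during tipping, and the final turn corrected this.
- I did not re-measure the other items on the table at the end. I saw no contact with any of them.

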